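Close the biscuit canister with the lid from the peg rack

ROBOT

A 7-joint arm with a two-finger parallel gripper is mounted at the origin on the work surface. World frame = base frame: x ahead of the robot, y to its left, z up, the work surface at z = 0. Lengths are in m, angles in rad, forces in N, time in s.
With the tool pointing down it reaches from about 0.425 to 1.025 m from the base axis. Payload 3.6 kg.
Tool frame: the origin (TCP) lies midway between the tips of the shut fingers; the grasp point (between the pads) lies 19 mm behind it (bot.pinch_z is the distance from the TCP to the grasp point, in m); z points along the fingers, y is the line along which they close (so a half turn about z gives the same grasp; the last joint's range is limited). The gripper opens to 85 mm and grips with 20 to 120 N. Pads are 22 mm wide; open, the fingers measure 114 mm over their backs; the gripper's body (76 mm by 85 mm) begins 54 mm behind the grasp point. The pads swing forward as they close: fully open they stand 13 mm farther back than shut.
Start: joints at [-1.409, 0.591, 0.048, 1.609, -0.033, 0.943, -0.034], TCP at [0.183, 0.702, 0.231] pointing down, gripper open.
Joint ranges: [-2.69, 2.69], [-0.47, 2.24], [-1.27, 1.36], [0.19, 2.51], [-1.53, 4.68], [0.08, 2.07], [-3.09, 3.09]. Speed limits (rad/s): [2.57, 2.57, 3.14, 3.14, 3.14, 3.14, 3.14].

INTERFACE

Orientations are given as a rotation vector (axis times angle).
In Python, from station import bot gives the robot as it stands. The module is installed in compiled form; this text tells all that it offers.
- The arm moves only by the tool servo_tool, never from a script. Its argument "motion" is one flat list of numbers, 7 for each row, row after row: the shift along the tool's x, y, z normalised to -1 to 1, where 1 is 0.03 m, then the turn, a rotation vector about the tool's x, y, z normalised to -1 to 1, where 1 is 5 degrees, then the opening, from 0 (shut) to 1 (fully open). A call has 1 to 5 rows; each row shifts and turns the commanded pose from where the row before left it, along the tool's axes as they then stand; what a row does not reach is not made up. A row lasts 1/12 s, in which the tool goes at most 41.7 mm and 7.16 degrees, less where a joint would pass 70% of its speed; a pose out of reach is approached as far as the arm can. A call with a number of a shift or a turn outside -1 to 1 is refused whole. A call with a gripper value outside its range is refused whole. The fingers move at their own pace and stop on an object; "squeeze" is the grip in N (left out, the last holds). Time passes only in rows, so rows that do not move let the fingers close. It gives the time, the measured TCP pose, the force, the opening and the grip force at its end, in the units of the state.
- bot.sense(): the state, without advancing time (a new reading comes with each control period).
- bot.capture(name): name is "side" or "top"; returns the picture (384x512x3 uint8, red, green, blue); there is no depth.
- bot.calibration(name): a dict with "intrinsics" (3x3 intrinsics, pixels), "dist_coeffs" ([k1, k2, p1, p2, k3] as OpenCV has them; the pictures are not rectified), "T" (4x4, takes a point from camera to world coordinates). Camera axes: x right, y down, z forward; pixel columns grow to the right and rows downward; lengths in m; the calibration is good to about 2 mm. A picture is of the moment at which its call begins. calibration takes no time and is no camera call.
- bot.hand_in(): hands the job in; it is judged then, once.
The state is a dict: "time_s": time; "q": joint angles; "qvel": joint speeds; "effort": joint torques, N m; "tcp_pos": TCP position; "tool_rot": TCP orientation; "force": force on the tool from outside, world axes, zero at the start; "wrist_torque": the same for the moment, N m; "gripper_width": finger opening in m; "gripper_force": force on a finger pad.
Only numpy, scipy, OpenCV 4.12 (cv2) and the standard library are available. Lean on these libraries where they do the work, as an engineer would, in place of code of your own. Each camera call takes 0.05 s, during which the arm holds its last target. There are 200 camera calls.

TASK

Close the open canister: lift the smaller of the two lids up and off its leaning peg, set it on the canister's mouth and press it down until it is fully home, level and flush on the rim. Set it down, do not drop it; leave the larger lid hanging on its peg and do not push the other things on the desk about.

Things in the scene. Friction and masses are not known exactly. Their poses are not given: they have to be found in the camera images.
- lid: smaller lid, loose, about 150 g: aluminium disc 84 mm wide, 10 thick; round wooden knob 32 wide, 34 tall; below, a round hollow white plug 62 wide, 34 long, its last 10 tapering to 55, bore 31 at the foot, 38 inside. Origin: centre of the plug's foot; z up through the knob: disc underside z = 34 mm, top 44, knob top 78. Starts on either peg, leaning 30 deg with it, plug over peg
- lid_seat (a point): centre of the small lid's disc underside (34 mm up the lid's z from its origin)
- lid_knob (a point): centre of the top of the small lid's knob (78 mm up the lid's z from its origin)
- big_lid: the larger lid, loose, on the other peg, not wanted: disc 112 mm across, plug 86 mm across (too wide for the canister), otherwise like the small lid, same knob, same heights
- rack: fixed rack: wooden base 120 x 250 x 16 mm, two steel pegs 124 mm apart along its y, leaning 30 degrees from vertical towards its -x. Each peg is 25 mm thick and stands 31 mm out of a flange 60 mm across on which the lid's foot rests. Origin: on the table under the midpoint of the two flange centres; z up
- peg_left (a point): centre of the flange top of the peg on the rack's +y side, 90 mm above the table; the peg runs from here 31 mm along (-0.5, 0, 0.866) in the rack's frame
- peg_right (a point): the same for the peg on the rack's -y side
- canister: fixed open round aluminium canister, 84 mm outside, 112 mm tall, wall 8 mm, mouth 68 mm across. Origin: centre of its base; z up
- canister_rim (a point): centre of the canister's mouth at the height of its metal rim, 112 mm above the table; the pressed-home lid has its disc underside here
- seal (a joint): the stiff grey seal ring in the canister's rim (inside 69 mm, outside 80 mm across): how far it has been pressed down, in m. At 0 it stands 6 mm above the rim, at 0.006 it is flush with it (stop at 0.0065). It needs about 8 N, and stays where it is left
- mug: white mug 76 mm across, 90 mm tall, just beyond the canister; bystander. Origin: centre of its base
- carton: drink carton 42 x 60 x 112 mm on the robot's side of the canister; bystander. Origin: centre of its base
- stapler: black stapler 36 x 130 x 42 mm on the robot's side of the rack; bystander. Origin: centre of its base
- mouse: black computer mouse about 85 x 60 x 34 mm; bystander. Origin: on the table under it
- pen_cup: dark cup with pens, 76 mm across, 150 mm tall, at the far side; bystander. Origin: centre of its base
- water_bottle: clear water bottle 64 mm across, 200 mm tall; bystander. Origin: centre of its base
Things that resemble listed ones, but are neither listed nor needed, are in the scene too. What is shaped like the lid but orange, purple or red is not meant.

How it is judged:
On the way:
1. the small lid is held by the gripper, clear of both pegs (distance between lid and peg_left above 0.06 m and distance between lid and peg_right above 0.06 m and contact force between the fingers and lid above 0.5 N), for 0.1 s.
At the end, for the whole second after the job is handed in: The small lid is on the canister, centred within 6 mm, level within 4 degrees, its disc within 2.5 mm of the rim, the seal ring pressed down at least 5 mm; it is at rest, and the big lid is still within 30 mm of its starting place on its peg (horizontal distance between lid_seat and canister_rim below 0.006 m and z of lid_seat in the frame of canister_rim between -0.004 and 0.0025 m and angle between lid's own z axis and vertical below 0.07 rad and value of joint seal above 0.005 m and linear speed of lid below 0.02 m/s and distance of big_lid from where it was at the start of the episode below 0.03 m); the robot touches nothing.
It fails at once if the small lid is dropped or flung: it moves faster than 0.6 m/s while the fingers do not touch it (linear speed of lid above 0.6 m/s and contact force between the fingers and lid below 0.05 N).
It fails at once if the big lid is moved more than 30 mm (distance of big_lid from where it was at the start of the episode above 0.03 m).
It fails at once if a bystander on the desk is moved more than 40 mm (distance of any of mug, carton, stapler, mouse, pen_cup, water_bottle from where it was at the start of the episode above 0.04 m).
It also fails if it takes over 46 s, if anything falls off the work surface, if the arm or the gripper's body presses on something with over 40 N, if the wrist force passes 120 N, or if a joint passes its speed limit or range.

## Working session

There is one attempt and no reset: what is moved stays moved. The work goes in short steps, Python scripts to look and compute and a tool call to move; the robot and the scene stay as the last step left them, time stands still between calls to the robot, and variables do not carry over. Pictures are saved under pics/ and viewed, at most 10 in all, crops included, and the job is handed in when it is done.

Besides the shell and the picture viewer there is one more tool, called after "Request:" by a JSON object that holds its "api" and its "payload", one argument or row to a line. servo_tool: Moves the arm, as the interface text tells. Its arguments: {"type":"object","properties":{"motion":{"type":"array","items":{"type":"number"}},"squeeze":{"type":"number"}},"required":["motion"]}

```bash
mkdir -p pics; python3 - <<'E'
from station import bot
import cv2,numpy as np
for n in("side","top"):
    cv2.imwrite(f"pics/{n}0.png",cv2.cvtColor(bot.capture(n),cv2.COLOR_RGB2BGR))
    c=bot.calibration(n);print(n,np.round(c["intrinsics"],1).tolist(),c["dist_coeffs"],np.round(c["T"],3).tolist())
s=bot.sense();print(s["time_s"],s["tcp_pos"],s["tool_rot"],s["gripper_width"],s["force"],bot.pinch_z)
E
```

```text
side [[381.4, 0.0, 253.0], [0.0, 381.4, 188.6], [0.0, 0.0, 1.0]] [-0.09432582  0.          0.          0.          0.        ] [[-0.967, -0.205, 0.15, 0.357], [-0.254, 0.748, -0.614, 0.714], [0.014, -0.632, -0.775, 0.904], [0.0, 0.0, 0.0, 1.0]]
top [[472.8, 0.0, 245.8], [0.0, 472.8, 190.8], [0.0, 0.0, 1.0]] [-0.15532479  0.          0.          0.          0.        ] [[-0.022, -0.991, 0.135, 0.307], [-1.0, 0.023, 0.008, 0.072], [-0.011, -0.135, -0.991, 1.559], [0.0, 0.0, 0.0, 1.0]]
0.1 [0.18255738 0.70088668 0.23027613] [-3.99006953e-01 -3.11599941e+00  3.10508468e-03] 0.08555080398116496 [0.09198639 0.10699404 0.61722415] 0.0187
```

View pics/side0.png

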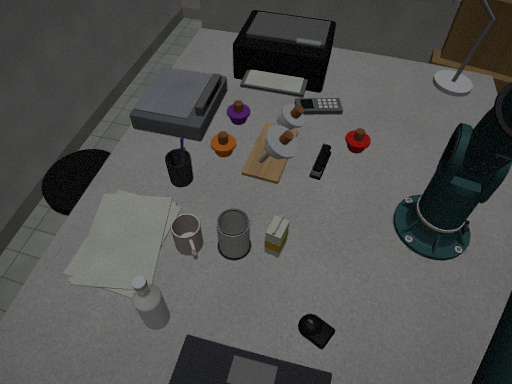

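View pics/top0.png

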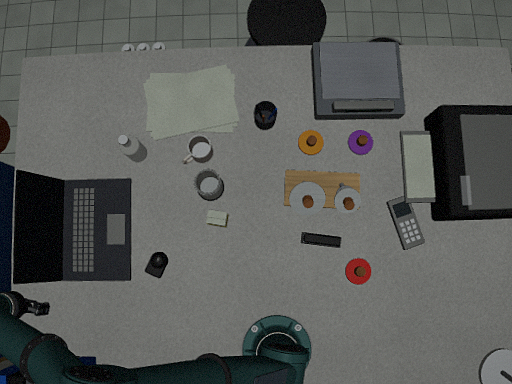

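The side view shows grey lids with wooden knobs at about (285,140) and (297,113). The top view shows the same two at (308,198) and (347,201), with the canister at (209,184), the carton at (217,218) and the mug at (200,150). The orange, purple and red lookalikes are ruled out. Of the grey lids, (347,201) in top looks smaller. I'll confirm that in an enlarged crop.

```bash
cat > h.py <<'E'
import cv2,numpy as np
from station import bot
def ray(n,uv):
    c=bot.calibration(n);T=np.array(c["T"])
    p=cv2.undistortPoints(np.array(uv,float).reshape(-1,1,2),np.array(c["intrinsics"]),np.array(c["dist_coeffs"])).reshape(-1,2)
    d=np.c_[p,np.ones(len(p))]@T[:3,:3].T
    return T[:3,3],d/np.linalg.norm(d,axis=1)[:,None]
def plane(n,uv,z):
    o,d=ray(n,uv);return o+d*((z-o[2])/d[:,2])[:,None]
def tri(us,ut):
    A=np.zeros((3,3));b=np.zeros(3);L=[]
    for n,u in(("side",us),("top",ut)):
        o,d=ray(n,u);P=np.eye(3)-np.outer(d[0],d[0]);A+=P;b+=P@o;L.append((o,P))
    x=np.linalg.solve(A,b);return x,[float(np.linalg.norm(P@(x-o))) for o,P in L]
def proj(n,X):
    c=bot.calibration(n);Ti=np.linalg.inv(np.array(c["T"]))
    return cv2.projectPoints(np.array(X,float).reshape(-1,1,3),cv2.Rodrigues(Ti[:3,:3])[0],Ti[:3,3],np.array(c["intrinsics"]),np.array(c["dist_coeffs"]))[0].reshape(-1,2)
E
python3 - <<'E'
from h import *
t=cv2.imread("pics/top0.png");s=cv2.imread("pics/side0.png")
a=cv2.resize(t[160:230,275:375],(800,560),interpolation=3)[:, :]
a=cv2.resize(t[160:225,280:375],None,fx=4.2,fy=4.2,interpolation=3)
b=cv2.resize(s[95:190,235:315],None,fx=4.2,fy=4.2,interpolation=3)
o=np.zeros((max(a.shape[0],b.shape[0]),a.shape[1]+b.shape[1],3),np.uint8)
o[:a.shape[0],:a.shape[1]]=a;o[:b.shape[0],a.shape[1]:]=b
a2=cv2.resize(t[160:215,180:275],None,fx=2.2,fy=2.2,interpolation=3);o[a.shape[0]:a.shape[0]+a2.shape[0],:a2.shape[1]]=a2
print(o.shape);cv2.imwrite("pics/crop1.png",o)
for n,im,(x0,y0,x1,y1) in(("top",t,(285,165,375,225)),("side",s,(240,95,315,180))):
    h=cv2.cvtColor(im,cv2.COLOR_BGR2HSV);m=((h[...,0]<14)&(h[...,1]>95)&(h[...,2]>40)).astype(np.uint8)
    k=np.zeros_like(m);k[y0:y1,x0:x1]=m[y0:y1,x0:x1]
    N,_,st,ce=cv2.connectedComponentsWithStats(k)
    for i in range(1,N):
        if st[i,4]>8:print(n,st[i],ce[i].round(1))
E
```

```text
(399, 735, 3)
top [303 196  10  12  71] [307.5 201.4]
top [344 198  10  12  64] [348.7 203.3]
side [291 105  13  13  84] [297.3 110.4]
side [280 131  13  12  86] [286.3 136.6]
```

View pics/crop1.png

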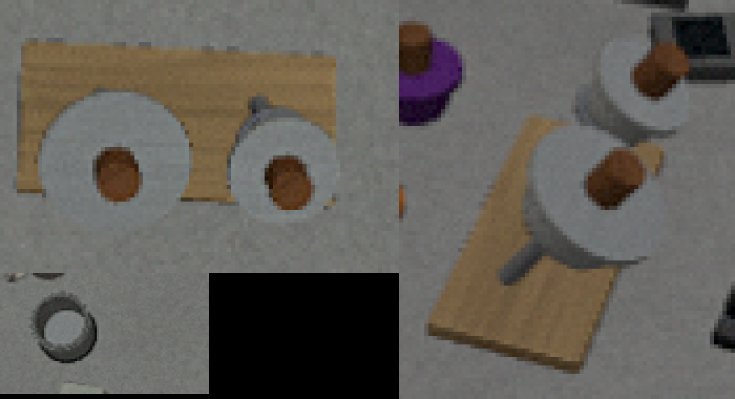

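The crop confirms it: the small lid is the one at top (348,203) / side (297,110), on the rack's right (-y) peg. Its disc is clearly narrower than the neighbour's at top (308,201), and it isn't one of the coloured ones. Next I'll measure the knobs, rack yaw and canister.

```bash
python3 - <<'E'
from h import *
t=cv2.imread("pics/top0.png");s=cv2.imread("pics/side0.png")
for nm,a,b in(("small",(297.3,110.4),(348.7,203.3)),("big",(286.3,136.6),(307.5,201.4))):
    print(nm,[np.round(v,4) for v in tri(a,b)])
# disc contours: bright, desaturated
for n,im,(x0,y0,x1,y1) in(("top",t,(285,165,375,225)),("side",s,(240,95,315,180))):
    h=cv2.cvtColor(im,cv2.COLOR_BGR2HSV)
    c=h[y0:y1,x0:x1]
    w=(c[...,0]>10)&(c[...,0]<25)&(c[...,1]>75)
    g=cv2.findContours(w.astype(np.uint8),0,2)[0];g=max(g,key=cv2.contourArea)
    q=cv2.approxPolyDP(g,4,True).reshape(-1,2)+[x0,y0];print(n,"wood",q.tolist(),np.round(plane(n,q,.016),3).tolist())
print("disc px",t[210,300],t[195,340],t[185,295],t[225,320],t[205,375-8]);print("can",[t[184,x].tolist() for x in range(190,230,2)])
E
```

```text
small [array([ 0.4527, -0.2266,  0.1452]), array([0.0013, 0.0013])]
big [array([ 0.462 , -0.1017,  0.144 ]), array([0.001, 0.001])]
top wood [[285, 173], [285, 205], [290, 190], [303, 180], [323, 188], [323, 207], [335, 207], [340, 182], [359, 192], [356, 173]] [[0.573, -0.047, 0.016], [0.467, -0.043, 0.016], [0.516, -0.061, 0.016], [0.549, -0.105, 0.016], [0.52, -0.171, 0.016], [0.457, -0.168, 0.016], [0.456, -0.208, 0.016], [0.539, -0.228, 0.016], [0.504, -0.29, 0.016], [0.568, -0.284, 0.016]]
side wood [[266, 123], [242, 174], [278, 179], [286, 158], [257, 160], [266, 151], [265, 131], [273, 124]] [[0.561, -0.288, 0.016], [0.577, -0.036, 0.016], [0.465, -0.046, 0.016], [0.459, -0.14, 0.016], [0.547, -0.107, 0.016], [0.529, -0.154, 0.016], [0.555, -0.247, 0.016], [0.536, -0.29, 0.016]]
disc px [120 122 118] [123 123 122] [56 76 94] [115 119 120] [106 110 113]
can [[117, 120, 118], [112, 116, 115], [89, 89, 88], [56, 56, 55], [51, 50, 49], [80, 82, 82], [128, 129, 125], [124, 125, 121], [125, 127, 121], [124, 124, 120], [126, 124, 122], [130, 131, 123], [125, 126, 124], [125, 126, 118], [98, 99, 97], [66, 70, 70], [30, 32, 32], [103, 106, 105], [112, 115, 114], [110, 114, 113]]
```

```bash
python3 - <<'E'
import cv2,numpy as np
t=cv2.imread("pics/top0.png");s=cv2.imread("pics/side0.png")
a=cv2.resize(t[160:205,185:235],(400,360),interpolation=2);b=cv2.resize(s[200:265,210:260],(400,520),interpolation=2)
o=np.zeros((520,800,3),np.uint8);o[:360,:400]=a;o[:,400:]=b
cv2.imwrite("pics/crop2.png",cv2.convertScaleAbs(o,alpha=1.6))
E
```

```text
(no output)
```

View pics/crop2.png

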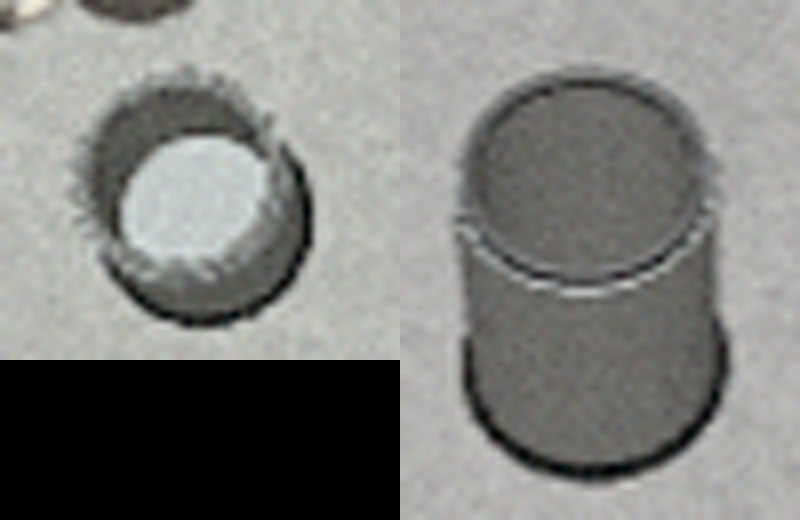

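The crop shows the canister mouth in the top view at about (207.1,181.4), and in the side view as a dark mouth ellipse centred at about (233.2,222.2). I'll triangulate it and check the sizes.

```bash
python3 - <<'E'
from h import *
T=lambda p:[185+p[0]/8-.44,160+p[1]/8-.44]
S=lambda p:[210+(p[0]-400)/8-.44,200+p[1]/8-.44]
print(tri(S((589,181)),T((181,175))))
for z in(.112,.118):
    a=plane("top",[T(p) for p in((92,175),(268,175),(180,88),(180,262),(78,175),(285,175),(181,72),(181,278))],z)[:,:2]
    print("top",z,a.round(4).tolist(),[np.linalg.norm(a[i]-a[i+1]).round(4) for i in(0,2,4,6)],a[:4].mean(0),a[4:].mean(0))
    a=plane("side",[S(p) for p in((475,181),(703,181),(589,82),(589,280),(462,185),(714,185),(589,68),(582,294))],z)[:,:2]
    print("side",z,[np.linalg.norm(a[i]-a[i+1]).round(4) for i in(0,2,4,6)],a[:2].mean(0),a[2:4].mean(0),a[4:6].mean(0),a[6:].mean(0))
# base ellipse check from both views (table level dark shadow outline)
print("base top bottom edge",plane("top",[T((200,326)),T((312,210))],0),"side",plane("side",[S((592,480)),S((465,370)),S((728,370))],0))
yaw=np.arctan2(.012,-.24)
# lid axis endpoints
k=np.array([.4527,-.2266,.1452])
for yd in(-3,0,3,5):
    th=np.radians(yd);ax=np.array([-.5*np.cos(th),-.5*np.sin(th),.866]);print(yd,"flange ctr est",(k-ax*.061).round(4))
E
```

```text
(array([0.53430169, 0.20297609, 0.10897   ]), [0.0023098034912865943, 0.002309803491286318])
top 0.112 [[0.537, 0.2376], [0.5353, 0.1691], [0.5704, 0.203], [0.5021, 0.2037], [0.5371, 0.243], [0.5352, 0.1625], [0.5768, 0.2025], [0.4959, 0.2034]] [np.float64(0.0685), np.float64(0.0683), np.float64(0.0805), np.float64(0.0809)] [0.53622128 0.20333818] [0.53623316 0.20286123]
side 0.112 [np.float64(0.0712), np.float64(0.0746), np.float64(0.0787), np.float64(0.0852)] [0.53127666 0.20498818] [0.53154216 0.20412269] [0.5311474  0.20651655] [0.53264735 0.20414467]
top 0.118 [[0.536, 0.2369], [0.5344, 0.1687], [0.5693, 0.2024], [0.5013, 0.2031], [0.5362, 0.2423], [0.5342, 0.1621], [0.5756, 0.202], [0.4951, 0.2028]] [np.float64(0.0682), np.float64(0.068), np.float64(0.0802), np.float64(0.0805)] [0.53527109 0.20279318] [0.53528292 0.20231821]
side 0.118 [np.float64(0.0707), np.float64(0.0741), np.float64(0.0781), np.float64(0.0845)] [0.5299604  0.20884377] [0.53022388 0.20798483] [0.52983212 0.21036056] [0.5313207  0.20800664]
base top bottom edge [[0.4901938  0.2058533  0.        ]
 [0.53778933 0.15848317 0.        ]] side [[5.20739539e-01 2.47797002e-01 0.00000000e+00]
 [5.74506758e-01 2.18705746e-01 1.11022302e-16]
 [4.87968714e-01 1.95078105e-01 1.11022302e-16]]
-3 flange ctr est [ 0.4832 -0.2282  0.0924]
0 flange ctr est [ 0.4832 -0.2266  0.0924]
3 flange ctr est [ 0.4832 -0.225   0.0924]
5 flange ctr est [ 0.4831 -0.2239  0.0924]
```

Canister rim centre comes out at about (0.534,0.203,0.110), against a stated height of 0.112. The small-lid knob centre is (0.453,-0.227,0.145), which puts the flange at 0.092 against a stated 0.090. The knobs are 125 mm apart, matching 124, with rack yaw about -4°. Next I'll write the motion helper.

```bash
cat >> h.py <<'E'
from scipy.spatial.transform import Rotation as Ro
from scipy.linalg import logm,expm
def M(p,R):
    T=np.eye(4);T[:3,:3]=R;T[:3,3]=p;return T
def Rz(zdir,ydir):
    z=np.array(zdir,float);z/=np.linalg.norm(z);y=np.array(ydir,float);y-=z*(y@z);y/=np.linalg.norm(y)
    return np.c_[np.cross(y,z),y,z]
def step(A,B,N):   # constant body twist row, normalised
    L=np.real(logm(np.linalg.inv(A)@B))/N
    w=np.array([L[2,1],L[0,2],L[1,0]])/np.radians(5)
    D=expm(L)[:3,3]/.03
    return np.round(np.r_[D,w],3)
def now():
    s=bot.sense();return M(s["tcp_pos"],Ro.from_rotvec(s["tool_rot"]).as_matrix())
AX=np.array([-.499,.031,.866]);AX/=np.linalg.norm(AX);K=np.array([.4527,-.2266,.1452]);YD=[.061,.998,0]
RV=Rz([0,0,-1],YD);RT=Rz(-AX,YD);CAN=np.array([.534,.203,.112])
def lidtcp(h): return K+AX*(h-.061)   # TCP at height h along lid z
def path(*ws):
    A=now()
    for p,R,N in ws:
        B=M(p,R);print(N,step(A,B,N).tolist());A=B
E
python3 -c "
from h import *
path(([.42,.42,.30],RV,14),([.45,.10,.31],RV,12),([.40,-.15,.29],RT,12),(lidtcp(.136),RT,5))
print(lidtcp(.136),lidtcp(.046))"
```

```text
14 [-0.668, -0.568, -0.165, -0.002, -0.0, -0.159]
12 [-0.137, -0.882, -0.028, 0.0, 0.0, 0.0]
12 [0.108, -0.702, 0.032, 0.0, -0.5, 0.0]
5 [0.152, -0.488, 0.527, 0.0, -0.0, 0.0]
[ 0.41527347 -0.2242749   0.21015266] [ 0.46018531 -0.22706502  0.13220947]
```

Request:
{"api": "servo_tool", "payload": {
  "motion": [-0.67,-0.57,-0.165,0,0,-0.16,1,-0.67,-0.57,-0.165,0,0,-0.16,1,-0.67,-0.57,-0.165,0,0,-0.16,1,-0.67,-0.57,-0.165,0,0,-0.16,1,-0.67,-0.57,-0.165,0,0,-0.16,1],
  "squeeze": 60
}}

```text
time_s: 0.52
tcp_pos: [0.2618, 0.5942, 0.2557]
tool_rot: [-0.288, -3.128, 0.002]
force: [-0.5, -0.1, 0.6]
gripper_width: 0.0854
gripper_force: 0.0
```

Request:
{"api": "servo_tool", "payload": {
  "motion": [-0.67,-0.57,-0.165,0,0,-0.16,1,-0.67,-0.57,-0.165,0,0,-0.16,1,-0.67,-0.57,-0.165,0,0,-0.16,1,-0.67,-0.57,-0.165,0,0,-0.16,1,-0.67,-0.57,-0.165,0,0,-0.16,1]
}}

```text
time_s: 0.93
tcp_pos: [0.3477, 0.494, 0.2806]
tool_rot: [-0.18, -3.136, 0.002]
force: [0.4, 0.4, 0.8]
gripper_width: 0.0856
gripper_force: 0.0
```

Request:
{"api": "servo_tool", "payload": {
  "motion": [-0.67,-0.57,-0.165,0,0,-0.16,1,-0.67,-0.57,-0.165,0,0,-0.16,1,-0.67,-0.57,-0.165,0,0,-0.16,1,-0.67,-0.57,-0.165,0,0,-0.16,1]
}}

```text
time_s: 1.27
tcp_pos: [0.4213, 0.4185, 0.3005]
tool_rot: [-0.092, -3.14, 0.001]
force: [0.3, 0.5, -0.0]
gripper_width: 0.0857
gripper_force: 0.0
```

Request:
{"api": "servo_tool", "payload": {
  "motion": [-0.14,-0.88,-0.03,0,0,0,1,-0.14,-0.88,-0.03,0,0,0,1,-0.14,-0.88,-0.03,0,0,0,1,-0.14,-0.88,-0.03,0,0,0,1,-0.14,-0.88,-0.03,0,0,0,1]
}}

```text
time_s: 1.68
tcp_pos: [0.4337, 0.2853, 0.3048]
tool_rot: [-0.093, -3.14, 0.001]
force: [0.5, -0.3, -0.1]
gripper_width: 0.0852
gripper_force: 0.0
```

Request:
{"api": "servo_tool", "payload": {
  "motion": [-0.14,-0.88,-0.03,0,0,0,1,-0.14,-0.88,-0.03,0,0,0,1,-0.14,-0.88,-0.03,0,0,0,1,-0.14,-0.88,-0.03,0,0,0,1,-0.14,-0.88,-0.03,0,0,0,1]
}}

```text
time_s: 2.1
tcp_pos: [0.4467, 0.1524, 0.3094]
tool_rot: [-0.093, -3.14, 0.0]
force: [0.7, -0.2, 0.5]
gripper_width: 0.0853
gripper_force: 0.0
```

Request:
{"api": "servo_tool", "payload": {
  "motion": [-0.14,-0.88,-0.03,0,0,0,1,-0.14,-0.88,-0.03,0,0,0,1,0.11,-0.7,0.03,0,-0.5,0,1,0.11,-0.7,0.03,0,-0.5,0,1,0.11,-0.7,0.03,0,-0.5,0,1]
}}

```text
time_s: 2.52
tcp_pos: [0.4386, 0.037, 0.308]
tool_rot: [0.09, 3.008, -0.006]
force: [-0.3, -0.4, 0.6]
gripper_width: 0.0853
gripper_force: 0.0
```

Request:
{"api": "servo_tool", "payload": {
  "motion": [0.11,-0.7,0.03,0,-0.5,0,1,0.11,-0.7,0.03,0,-0.5,0,1,0.11,-0.7,0.03,0,-0.5,0,1,0.11,-0.7,0.03,0,-0.5,0,1]
}}

```text
time_s: 2.85
tcp_pos: [0.421, -0.0457, 0.302]
tool_rot: [0.084, 2.833, -0.013]
force: [0.1, -0.0, -0.1]
gripper_width: 0.0856
gripper_force: 0.0
```

Request:
{"api": "servo_tool", "payload": {
  "motion": [0.11,-0.7,0.03,0,-0.5,0,1,0.11,-0.7,0.03,0,-0.5,0,1,0.11,-0.7,0.03,0,-0.5,0,1,0.11,-0.7,0.03,0,-0.5,0,1,0.11,-0.7,0.03,0,-0.5,0,1]
}}

```text
time_s: 3.27
tcp_pos: [0.4027, -0.1379, 0.2923]
tool_rot: [0.08, 2.64, -0.014]
force: [0.3, 0.4, 0.1]
gripper_width: 0.0854
gripper_force: 0.0
```

```bash
python3 -c "
from h import *
s=bot.sense();print(s['q'],now()[:3].round(3).tolist());path((lidtcp(.136),RT,6))"
```

```text
[-0.34773341 -0.06592129  0.64023124  2.48674543 -0.34848655  0.23516658
  2.13153558] [[-0.876, 0.059, 0.479, 0.403], [0.054, 0.998, -0.024, -0.138], [-0.48, 0.004, -0.877, 0.292]]
6 [0.136, -0.476, 0.445, 0.01, -0.045, -0.001]
```

Request:
{"api": "servo_tool", "payload": {
  "motion": [0.14,-0.48,0.45,0,-0.04,0,1,0.14,-0.48,0.45,0,-0.04,0,1,0.14,-0.48,0.45,0,-0.04,0,1,0.14,-0.48,0.45,0,-0.04,0,1,0.14,-0.48,0.45,0,-0.04,0,1]
}}

```text
time_s: 3.68
tcp_pos: [0.4055, -0.1631, 0.2584]
tool_rot: [0.072, 2.653, 0.005]
force: [0.5, -0.1, -0.0]
gripper_width: 0.0853
gripper_force: 0.0
```

Request:
{"api": "servo_tool", "payload": {
  "motion": [0.14,-0.48,0.45,0,-0.04,0,1,0,0,0,0,0,0,1]
}}

```text
time_s: 3.85
tcp_pos: [0.4052, -0.1696, 0.2543]
tool_rot: [0.076, 2.654, -0.001]
force: [-0.1, -0.1, 0.9]
gripper_width: 0.0857
gripper_force: 0.0
```

```bash
python3 -c "
from h import *
s=bot.sense();print(s['q'].round(2),now()[:3].round(3).tolist());path((lidtcp(.136),RT,1),(lidtcp(.046),RT,5))
t=bot.capture('top');d=bot.capture('side')
o=np.zeros((560,800,3),np.uint8);o[:480,:400]=cv2.resize(t[140:260,285:385],(400,480));o[:,400:]=cv2.resize(d[60:200,230:330],(400,560))
cv2.imwrite('pics/app.png',o[...,::-1])
print(proj('top',[lidtcp(.046),lidtcp(.136)]),proj('side',[lidtcp(.046),lidtcp(.136)]))"
```

```text
[-0.08  0.08  0.54  2.5  -1.1   0.26  2.99] [[-0.883, 0.054, 0.467, 0.405], [0.054, 0.998, -0.014, -0.17], [-0.467, 0.013, -0.884, 0.254]]
1 [0.293, -1.821, 1.483, 0.173, -0.432, -0.004]
5 [-0.0, 0.0, 0.6, 0.0, -0.0, 0.0]
[[347.89969701 201.75036026]
 [353.15688594 214.25498332]] [[294.17036525 113.02233381]
 [311.32235332  95.84888194]]
```

View pics/app.png

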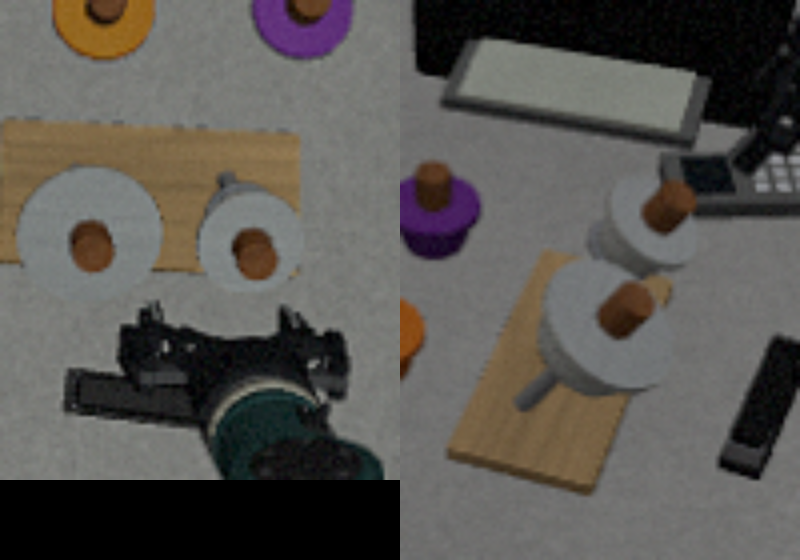

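The picture shows the gripper at top (310-345,220-240), short of the lid. The arm is against its q4 and q7 limits there. I'll use the half-turned grasp, after moving outward off the limits.

Request:
{"api": "servo_tool", "payload": {
  "motion": [-0.75,0,0.25,0,0,0,1,-0.75,0,0.25,0,0,0,1,0,0,0,0,0,-1,1,0,0,0,0,0,-1,1,0,0,0,0,0,-1,1]
}}

```text
time_s: 4.37
tcp_pos: [0.4539, -0.1688, 0.2634]
tool_rot: [-0.287, 2.641, -0.087]
force: [-0.6, 0.4, -0.5]
gripper_width: 0.0857
gripper_force: 0.0
```

```bash
python3 -c "
from h import *
s=bot.sense();print(s['q'].round(2),now()[:3].round(3).tolist())"
```

```text
[-0.02  0.13  0.43  2.41 -0.97  0.27  3.08] [[-0.863, -0.187, 0.469, 0.454], [-0.218, 0.976, -0.011, -0.169], [-0.455, -0.112, -0.883, 0.263]]
```

Request:
{"api": "servo_tool", "payload": {
  "motion": [0,0,0,0,0,1,1,0,0,0,0,0,1,1,0,0,0,0,0,1,1,0,0,0,0,0,1,1,0,0,0,0,0,1,1]
}}

```text
time_s: 4.78
tcp_pos: [0.4533, -0.1691, 0.2636]
tool_rot: [0.304, 2.637, 0.06]
force: [0.3, -0.4, 0.1]
gripper_width: 0.0856
gripper_force: 0.0
```

Request:
{"api": "servo_tool", "payload": {
  "motion": [0,0,0,0,0,1,1,0,0,0,0,0,1,1,0,0,0,0,0,1,1,0,0,0,0,0,1,1,0,0,0,0,0,1,1]
}}

```text
time_s: 5.2
tcp_pos: [0.4533, -0.1689, 0.2636]
tool_rot: [0.872, 2.522, 0.202]
force: [-0.0, 0.6, -0.5]
gripper_width: 0.0856
gripper_force: 0.0
```

Request:
{"api": "servo_tool", "payload": {
  "motion": [0,0,0,0,0,1,1,0,0,0,0,0,1,1,0,0,0,0,0,1,1,0,0,0,0,0,1,1,0,0,0,0,0,1,1]
}}

```text
time_s: 5.62
tcp_pos: [0.4533, -0.1689, 0.2637]
tool_rot: [1.413, 2.3, 0.339]
force: [0.4, 0.4, -0.4]
gripper_width: 0.0857
gripper_force: 0.0
```

Request:
{"api": "servo_tool", "payload": {
  "motion": [0,0,0,0,0,1,1,0,0,0,0,0,1,1,0,0,0,0,0,1,1,0,0,0,0,0,1,1,0,0,0,0,0,1,1]
}}

```text
time_s: 6.03
tcp_pos: [0.4533, -0.1689, 0.2637]
tool_rot: [1.909, 1.973, 0.465]
force: [0.7, -0.4, -0.0]
gripper_width: 0.0856
gripper_force: 0.0
```

Request:
{"api": "servo_tool", "payload": {
  "motion": [0,0,0,0,0,1,1,0,0,0,0,0,1,1,0,0,0,0,0,1,1,0,0,0,0,0,1,1,0,0,0,0,0,1,1]
}}

```text
time_s: 6.45
tcp_pos: [0.4534, -0.1688, 0.2637]
tool_rot: [2.342, 1.546, 0.575]
force: [-0.7, -0.3, 0.0]
gripper_width: 0.0853
gripper_force: 0.0
```

Request:
{"api": "servo_tool", "payload": {
  "motion": [0,0,0,0,0,1,1,0,0,0,0,0,1,1,0,0,0,0,0,1,1,0,0,0,0,0,1,1,0,0,0,0,0,1,1]
}}

```text
time_s: 6.87
tcp_pos: [0.4534, -0.1688, 0.2638]
tool_rot: [2.692, 1.03, 0.666]
force: [-0.4, -0.4, -0.9]
gripper_width: 0.0857
gripper_force: 0.0
```

Request:
{"api": "servo_tool", "payload": {
  "motion": [0,0,0,0,0,1,1,0,0,0,0,0,1,1,0,0,0,0,0,1,1,0,0,0,0,0,1,1,0,0,0,0,0,1,1]
}}

```text
time_s: 7.28
tcp_pos: [0.4534, -0.1688, 0.2638]
tool_rot: [2.939, 0.436, 0.731]
force: [0.2, -0.5, 0.5]
gripper_width: 0.0857
gripper_force: 0.0
```

Request:
{"api": "servo_tool", "payload": {
  "motion": [0,0,0,0,0,1,1,0,0,0,0,0,1,1,0,0,0,0,0,1,1,0,0,0,0,0,0.8,1]
}}

```text
time_s: 7.62
tcp_pos: [0.4534, -0.1687, 0.2638]
tool_rot: [3.045, -0.056, 0.76]
force: [0.3, -0.4, 0.0]
gripper_width: 0.0851
gripper_force: 0.0
```

```bash
sed -i 's/^YD=.*//; s/YD=\[.061,.998,0\]/YD=[-.061,-.998,0]/' h.py; python3 -c "
from h import *
s=bot.sense();print(s['q'].round(2),now()[:3].round(3).tolist());print(lidtcp(.1));path((lidtcp(.10)+[0,0,.04],RT,4),(lidtcp(.1),RT,2))"
```

```text
[-0.58  0.23  1.14  2.42 -1.24  0.45 -0.  ] [[0.882, -0.035, 0.47, 0.453], [-0.034, -0.999, -0.011, -0.169], [0.47, -0.006, -0.883, 0.264]]
[ 0.4332382  -0.22539095  0.17897538]
4 [-0.307, 0.481, 0.256, -0.054, 0.099, 0.056]
2 [-0.333, -0.0, 0.577, -0.0, 0.0, 0.0]
```

Request:
{"api": "servo_tool", "payload": {
  "motion": [-0.31,0.48,0.26,-0.05,0.1,0.06,1,-0.31,0.48,0.26,-0.05,0.1,0.06,1,-0.31,0.48,0.26,-0.05,0.1,0.06,1,-0.31,0.48,0.26,-0.05,0.1,0.06,1,0,0,0,0,0,0,1]
}}

```text
time_s: 8.03
tcp_pos: [0.4354, -0.2171, 0.2236]
tool_rot: [3.035, -0.09, 0.783]
force: [-0.3, -0.0, 1.2]
gripper_width: 0.0854
gripper_force: 0.0
```

```bash
python3 -c "
from h import *
s=bot.sense();print(s['q'].round(2),now()[:3].round(3).tolist());path((lidtcp(.1),RT,3),(lidtcp(.046),RT,4))"
```

```text
[-0.06  0.27  0.69  2.45 -1.53  0.42  0.37] [[0.874, -0.057, 0.483, 0.435], [-0.054, -0.998, -0.02, -0.217], [0.484, -0.009, -0.875, 0.224]]
3 [-0.259, 0.097, 0.422, -0.039, 0.072, -0.003]
4 [-0.0, -0.0, 0.45, -0.0, 0.0, 0.0]
```

Request:
{"api": "servo_tool", "payload": {
  "motion": [-0.26,0.1,0.42,-0.04,0.07,0,1,-0.26,0.1,0.42,-0.04,0.07,0,1,-0.26,0.1,0.42,-0.04,0.07,0,1,0,0,0,0,0,0,1]
}}

```text
time_s: 8.37
tcp_pos: [0.431, -0.2209, 0.1972]
tool_rot: [-3.051, 0.09, -0.724]
force: [-0.1, 0.2, 0.7]
gripper_width: 0.0852
gripper_force: 0.0
```

```bash
python3 -c "
from h import *
s=bot.sense();print(s['q'].round(2),now()[:3].round(3).tolist());path((lidtcp(.1),RT,1),(lidtcp(.046),RT,4))"
```

```text
[ 0.39  0.28  0.16  2.44 -1.53  0.27  0.37] [[0.892, -0.054, 0.449, 0.431], [-0.057, -0.998, -0.009, -0.221], [0.449, -0.018, -0.894, 0.197]]
1 [-0.198, 0.155, 0.576, -0.22, 0.668, -0.03]
4 [-0.0, -0.0, 0.45, -0.0, 0.0, 0.0]
```

Request:
{"api": "servo_tool", "payload": {
  "motion": [-0.15,0.15,0.5,-0.1,0.3,0,1,-0.05,0,0.3,-0.1,0.3,0,1,0,0,0,0,0,0,1]
}}

```text
time_s: 8.62
tcp_pos: [0.4314, -0.2254, 0.188]
tool_rot: [-3.053, 0.09, -0.715]
force: [-0.8, -0.3, 0.8]
gripper_width: 0.0851
gripper_force: 0.0
```

```bash
python3 -c "
from h import *
s=bot.sense();print(s['q'].round(2),now()[:3].round(3).tolist());path((lidtcp(.046),RT,3))
T=now();d=T[:3,3]-K;print('h',d@AX+.061,'lat',d-AX*(d@AX), 'axis at knob', [ (T[:3,3]+T[:3,2]*((K-T[:3,3])@T[:3,2])-K).round(4)])"
```

```text
[ 0.68  0.3  -0.19  2.43 -1.53  0.16  0.38] [[0.894, -0.055, 0.444, 0.431], [-0.057, -0.998, -0.009, -0.225], [0.444, -0.017, -0.896, 0.188]]
3 [-0.003, 0.007, 0.698, -0.072, 0.244, -0.01]
h 0.10872555275929631 lat [ 0.00256261 -0.0003078   0.00148763] axis at knob [array([-0.    ,  0.0008, -0.    ])]
```

Request:
{"api": "servo_tool", "payload": {
  "motion": [0,0,0.7,-0.07,0.24,0,1,0,0,0.7,-0.07,0.24,0,1,0,0,0.3,-0.07,0.24,0,1,0,0,0,0,0,0,1]
}}

```text
time_s: 8.95
tcp_pos: [0.4589, -0.2405, 0.1782]
tool_rot: [-3.044, 0.085, -0.734]
force: [-0.2, 0.1, 0.4]
gripper_width: 0.0852
gripper_force: 0.0
```

```bash
python3 -c "
from h import *
s=bot.sense();print(s['q'].round(2),s['force'],now()[:3].round(3).tolist());path((lidtcp(.046),RT,1))
T=now();d=T[:3,3]-K;print('h',d@AX+.061,'lat',d-AX*(d@AX), 'axis at knob', [ (T[:3,3]+T[:3,2]*((K-T[:3,3])@T[:3,2])-K).round(4)])"
```

```text
[ 0.85  0.37 -0.4   2.38 -1.53  0.08  0.4 ] [-0.23839804  0.13571383  0.42196586] [[0.889, -0.051, 0.455, 0.459], [-0.055, -0.998, -0.003, -0.24], [0.455, -0.022, -0.89, 0.178]]
1 [-0.683, -0.414, 1.382, -0.286, 0.587, -0.016]
h 0.08603599337774526 lat [ 0.01866552 -0.01463724  0.01127927] axis at knob [array([ 0.0182, -0.0139,  0.0094])]
```

The wrist is up against its limits (q5, q6) at a 30° tilt. The pads can pitch freely about the closing axis, so I'll grip the knob with the tool only about 8° off vertical and make up the difference at the canister. First I back out.

Request:
{"api": "servo_tool", "payload": {
  "motion": [0,0,-0.8,0,0,0,1,0,0,-0.8,0,0,0,1,0,0,-0.6,0,-0.5,0,1,0,0,-0.3,0,-0.7,0,1,0,0,0,0,-0.7,0,1]
}}

```text
time_s: 9.37
tcp_pos: [0.4305, -0.2381, 0.2338]
tool_rot: [-3.079, 0.081, -0.534]
force: [0.0, 0.1, -1.1]
gripper_width: 0.0855
gripper_force: 0.0
```

```bash
cat >> h.py <<'E'
def tilt(a,y=YD):  # tool pointing down, tipped outward by a deg in rack's lean plane
    a=np.radians(a);h=AX[:2]/np.linalg.norm(AX[:2]);return Rz([-h[0]*np.sin(a),-h[1]*np.sin(a),-np.cos(a)],y)
def grip(h,a): # TCP so that the grasp point lies on the lid axis at height h
    return K+AX*(h-.061)+tilt(a)[:,2]*.0187
def st():
    s=bot.sense();print(round(s['time_s'],2),s['q'].round(2),s['force'].round(1),now()[:3].round(3).tolist())
E
python3 -c "
from h import *
st();path((grip(.066,8)+[0,0,.12],tilt(8),6),(grip(.066,8),tilt(8),5));print(grip(.066,8))"
```

```text
9.37 [ 0.32  0.22  0.23  2.32 -0.65  0.39 -0.5 ] [ 0.   0.1 -1.1] [[0.94, -0.048, 0.337, 0.431], [-0.053, -0.999, 0.007, -0.238], [0.336, -0.024, -0.942, 0.234]]
6 [0.14, -0.072, -0.061, -0.051, -0.388, 0.013]
5 [-0.111, -0.0, 0.792, -0.0, -0.0, 0.0]
[ 0.45280243 -0.22660636  0.13101216]
```

Request:
{"api": "servo_tool", "payload": {
  "motion": [0.14,-0.07,-0.06,-0.05,-0.39,0,1,0.14,-0.07,-0.06,-0.05,-0.39,0,1,0.14,-0.07,-0.06,-0.05,-0.39,0,1,0.14,-0.07,-0.06,-0.05,-0.39,0,1,0.14,-0.07,-0.06,-0.05,-0.39,0,1]
}}

```text
time_s: 9.78
tcp_pos: [0.4505, -0.2279, 0.2478]
tool_rot: [3.128, -0.08, 0.271]
force: [0.0, 0.1, 0.0]
gripper_width: 0.0857
gripper_force: 0.0
```

Request:
{"api": "servo_tool", "payload": {
  "motion": [0.14,-0.07,-0.06,-0.05,-0.39,0,1,0,0,0,0,0,0,1]
}}

```text
time_s: 9.95
tcp_pos: [0.4576, -0.2257, 0.2509]
tool_rot: [3.127, -0.075, 0.224]
force: [0.0, -0.8, 0.3]
gripper_width: 0.0853
gripper_force: 0.0
```

```bash
python3 -c "
from h import *
st();path((grip(.066,8)+[0,0,.04],tilt(8),4),(grip(.066,8),tilt(8),3))"
```

```text
9.95 [ 0.04  0.27  0.43  2.16 -0.29  0.62 -0.94] [ 0.  -0.8  0.3] [[0.989, -0.048, 0.142, 0.458], [-0.047, -0.999, -0.009, -0.226], [0.142, 0.002, -0.99, 0.251]]
4 [-0.133, 0.009, 0.653, 0.001, -0.009, 0.037]
3 [-0.062, -0.0, 0.44, -0.0, -0.0, 0.0]
```

Request:
{"api": "servo_tool", "payload": {
  "motion": [-0.13,0,0.65,0,0,0.04,1,-0.13,0,0.65,0,0,0.04,1,-0.13,0,0.65,0,0,0.04,1,-0.13,0,0.65,0,0,0.04,1,0,0,0,0,0,0,1]
}}

```text
time_s: 10.37
tcp_pos: [0.4472, -0.2251, 0.1673]
tool_rot: [3.132, -0.104, 0.21]
force: [-0.7, -0.5, -0.1]
gripper_width: 0.0856
gripper_force: 0.0
```

Request:
{"api": "servo_tool", "payload": {
  "motion": [-0.06,0,0.44,0,0,0,1,-0.06,0,0.44,0,0,0,1,-0.06,0,0.4,0,0,0,1,0,0,0,0,0,0,1]
}}

```text
time_s: 10.7
tcp_pos: [0.4496, -0.2262, 0.1305]
tool_rot: [3.13, -0.104, 0.217]
force: [0.3, -0.1, 0.1]
gripper_width: 0.0852
gripper_force: 0.0
```

```bash
python3 -c "
from h import *
st();path((grip(.066,8),tilt(8),1))
t=bot.capture('top');d=bot.capture('side')
o=np.zeros((560,800,3),np.uint8);o[:480,:400]=cv2.resize(t[140:260,285:385],(400,480));o[:,400:]=cv2.resize(d[60:200,230:330],(400,560))
cv2.imwrite('pics/gr.png',o[...,::-1])"
```

```text
10.7 [ 0.22  0.46  0.24  2.27 -0.5   0.33 -0.74] [ 0.3 -0.1  0.1] [[0.988, -0.066, 0.138, 0.45], [-0.066, -0.998, -0.007, -0.226], [0.138, -0.002, -0.99, 0.131]]
1 [0.11, 0.008, -0.0, -0.019, 0.012, -0.06]
```

View pics/gr.png

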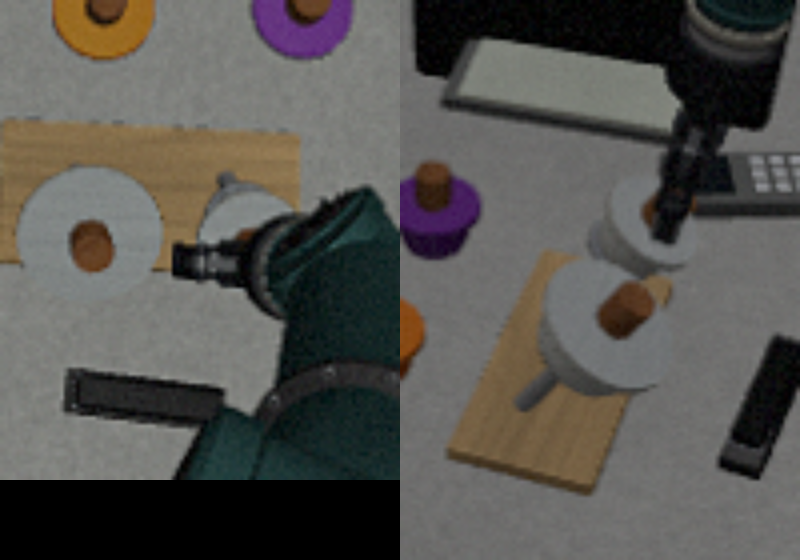

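The side crop shows the near finger beside the small knob at about (297,115), with the tip just above the disc. The big lid is untouched. I'll nudge 3 mm and close.

Request:
{"api": "servo_tool", "payload": {
  "motion": [0.1,0,0,0,0,0,0.6,0,0,0,0,0,0,0.3,0,0,0,0,0,0,0,0,0,0,0,0,0,0,0,0,0,0,0,0,0],
  "squeeze": 50
}}

```text
time_s: 11.22
tcp_pos: [0.4538, -0.2266, 0.1319]
tool_rot: [3.13, -0.103, 0.222]
force: [-1.4, 1.7, 5.8]
gripper_width: 0.0306
gripper_force: 48.8
```

Request:
{"api": "servo_tool", "payload": {
  "motion": [0,0,0,0,0,0,0,0,0,0,0,0,0,0,0,0,0,0,0,0,0,0,0,0,0,0,0,0]
}}

```text
time_s: 11.55
tcp_pos: [0.4538, -0.2266, 0.1319]
tool_rot: [3.13, -0.103, 0.222]
force: [-2.0, 0.8, 6.3]
gripper_width: 0.0304
gripper_force: 48.9
```

```bash
python3 -c "
from h import *
st();T=now();p=T[:3,3]
for d in(.02,.05,.08):path((p+AX*d,T[:3,:3],1))"
```

```text
11.55 [ 0.22  0.46  0.24  2.27 -0.5   0.34 -0.74] [-2.   0.8  6.3] [[0.988, -0.066, 0.141, 0.454], [-0.066, -0.998, -0.006, -0.227], [0.141, -0.003, -0.99, 0.132]]
1 [-0.249, -0.0, -0.619, -0.0, -0.0, 0.0]
1 [-0.621, -0.001, -1.546, -0.0, -0.0, 0.0]
1 [-0.994, -0.002, -2.474, -0.0, -0.0, 0.0]
```

Request:
{"api": "servo_tool", "payload": {
  "motion": [-0.12,0,-0.31,0,0,0,0,-0.12,0,-0.31,0,0,0,0,-0.12,0,-0.31,0,0,0,0]
}}

```text
time_s: 11.8
tcp_pos: [0.4388, -0.2259, 0.1582]
tool_rot: [3.13, -0.103, 0.221]
force: [0.7, -0.2, -1.5]
gripper_width: 0.0304
gripper_force: 49.6
```

Request:
{"api": "servo_tool", "payload": {
  "motion": [-0.12,0,-0.31,0,0,0,0,-0.12,0,-0.31,0,0,0,0,-0.12,0,-0.31,0,0,0,0]
}}

```text
time_s: 12.05
tcp_pos: [0.4239, -0.225, 0.1846]
tool_rot: [3.13, -0.104, 0.222]
force: [0.2, -0.3, -1.8]
gripper_width: 0.0303
gripper_force: 49.6
```

```bash
python3 -c "
from h import *
st();T=now();print(T[:3,3]-np.array([.4538,-.2266,.1319]), AX*.06)"
```

```text
12.05 [ 0.15  0.34  0.35  2.28 -0.41  0.44 -0.81] [ 0.2 -0.3 -1.8] [[0.988, -0.066, 0.141, 0.424], [-0.066, -0.998, -0.007, -0.225], [0.141, -0.002, -0.99, 0.185]]
[-0.02993583  0.00157727  0.05274975] [-0.02994123  0.00186008  0.05196213]
```

The lid is held: width 30 mm, about 1.6 N extra weight, 60 mm up the axis. Now I'll plan the carry.

```bash
cat >> h.py <<'E'
T0=M([.4538,-.2266,.1319],Ro.from_rotvec([3.13,-.103,.222]).as_matrix())
LID0=M(K-AX*.061,Rz(AX,YD));TL=np.linalg.inv(T0)@LID0   # lid in tool
def toolfor(p,yd=YD):  # tool pose setting the lid upright with foot at p
    return M(p,Rz([0,0,1],yd))@np.linalg.inv(TL)
E
python3 -c "
from h import *
A=now();B=A.copy();B[2,3]+=.10
G=toolfor([.50,.0,.22]);H=toolfor([.534,.203,.17])
print(B[:3,3],G.round(3)[:3].tolist(),H[:3,3])
for n,a,b in((4,A,B),(9,B,G),(9,G,H)):print(n,step(a,b,n).tolist())"
```

```text
[ 0.42386417 -0.22502273  0.28464975] [[0.926, -0.066, -0.372, 0.494], [-0.061, -0.998, 0.025, 0.0], [-0.373, -0.0, -0.928, 0.269]] [0.52831618 0.20342068 0.21893281]
4 [0.117, -0.002, -0.825, 0.0, 0.0, 0.0]
9 [0.212, -0.85, 0.041, -0.002, -0.667, 0.0]
9 [0.14, -0.758, 0.144, 0.0, -0.0, 0.0]
```

Request:
{"api": "servo_tool", "payload": {
  "motion": [0.12,0,-0.82,0,0,0,0,0.12,0,-0.82,0,0,0,0,0.12,0,-0.82,0,0,0,0,0.12,0,-0.82,0,0,0,0]
}}

```text
time_s: 12.38
tcp_pos: [0.424, -0.2253, 0.2846]
tool_rot: [3.13, -0.104, 0.221]
force: [0.5, 0.6, -1.8]
gripper_width: 0.0307
gripper_force: 49.6
```

Request:
{"api": "servo_tool", "payload": {
  "motion": [0.21,-0.85,0.04,0,-0.67,0,0,0.21,-0.85,0.04,0,-0.67,0,0,0.21,-0.85,0.04,0,-0.67,0,0,0.21,-0.85,0.04,0,-0.67,0,0,0.21,-0.85,0.04,0,-0.67,0,0]
}}

```text
time_s: 12.8
tcp_pos: [0.4649, -0.0992, 0.2792]
tool_rot: [-3.124, 0.103, 0.238]
force: [1.2, 0.4, -1.7]
gripper_width: 0.0303
gripper_force: 49.7
```

Request:
{"api": "servo_tool", "payload": {
  "motion": [0.21,-0.85,0.04,0,-0.67,0,0,0.21,-0.85,0.04,0,-0.67,0,0,0.21,-0.85,0.04,0,-0.67,0,0,0.21,-0.85,0.04,0,-0.67,0,0]
}}

```text
time_s: 13.13
tcp_pos: [0.4953, 0.0012, 0.2686]
tool_rot: [-3.068, 0.101, 0.599]
force: [0.1, -0.9, -1.6]
gripper_width: 0.0306
gripper_force: 49.8
```

```bash
python3 -c "
from h import *
st();A=now();H=toolfor([.534,.203,.18])
print(9,step(A,H,9).tolist())"
```

```text
13.13 [-0.33  0.45  0.37  1.87 -0.18  1.24 -1.5 ] [ 0.1 -0.9 -1.6] [[0.925, -0.066, -0.375, 0.495], [-0.06, -0.998, 0.026, 0.001], [-0.376, -0.001, -0.927, 0.269]]
9 [0.123, -0.755, 0.11, -0.001, 0.005, 0.001]
```

Request:
{"api": "servo_tool", "payload": {
  "motion": [0.12,-0.75,0.11,0,0,0,0,0.12,-0.75,0.11,0,0,0,0,0.12,-0.75,0.11,0,0,0,0,0.12,-0.75,0.11,0,0,0,0,0.12,-0.75,0.11,0,0,0,0]
}}

```text
time_s: 13.55
tcp_pos: [0.5128, 0.1124, 0.2463]
tool_rot: [-3.069, 0.101, 0.596]
force: [1.1, 0.4, -0.3]
gripper_width: 0.0305
gripper_force: 49.8
```

Request:
{"api": "servo_tool", "payload": {
  "motion": [0.12,-0.75,0.11,0,0,0,0,0.12,-0.75,0.11,0,0,0,0,0.12,-0.75,0.11,0,0,0,0,0.12,-0.75,0.11,0,0,0,0,0,0,0,0,0,0,0]
}}

```text
time_s: 13.97
tcp_pos: [0.5266, 0.2073, 0.2281]
tool_rot: [-3.066, 0.089, 0.597]
force: [0.5, 1.7, -1.9]
gripper_width: 0.0307
gripper_force: 49.8
```

```bash
python3 -c "
from h import *
st();A=now();print(step(A,toolfor([.534,.203,.18]),1).tolist())
L=A@TL;print('lid believed',L[:3,3],L[:3,2])
pts=[L[:3,3]+L[:3,2]*h for h in(0,.034,.044,.078)]
pt=proj('top',pts);ps=proj('side',pts);print(pt.round(1).tolist(),ps.round(1).tolist())
t=bot.capture('top');d=bot.capture('side')
cv2.imwrite('pics/hold_t.png',t[...,::-1]);cv2.imwrite('pics/hold_s.png',d[...,::-1])
o=np.zeros((560,800,3),np.uint8);o[:560,:400]=cv2.resize(t[145:229,170:230],(400,560),interpolation=2);o[:,400:]=cv2.resize(d[130:270,180:280],(400,560),interpolation=2)
cv2.imwrite('pics/hold.png',cv2.convertScaleAbs(o[...,::-1],alpha=1.5))"
```

```text
13.97 [-0.56  0.57  0.28  1.76 -0.3   1.21 -1.76] [ 0.5  1.7 -1.9] [[0.925, -0.059, -0.374, 0.527], [-0.052, -0.998, 0.028, 0.207], [-0.375, -0.006, -0.927, 0.228]]
[0.049, 0.127, -0.052, -0.029, 0.031, 0.101]
lid believed [0.53216152 0.20723982 0.17911216] [ 0.002306   -0.00576895  0.9999807 ]
[[203.7, 179.3], [202.6, 177.4], [202.2, 176.8], [201.1, 174.8]] [[231.8, 206.9], [231.3, 198.0], [231.2, 195.3], [230.7, 185.6]]
```

View pics/hold.png

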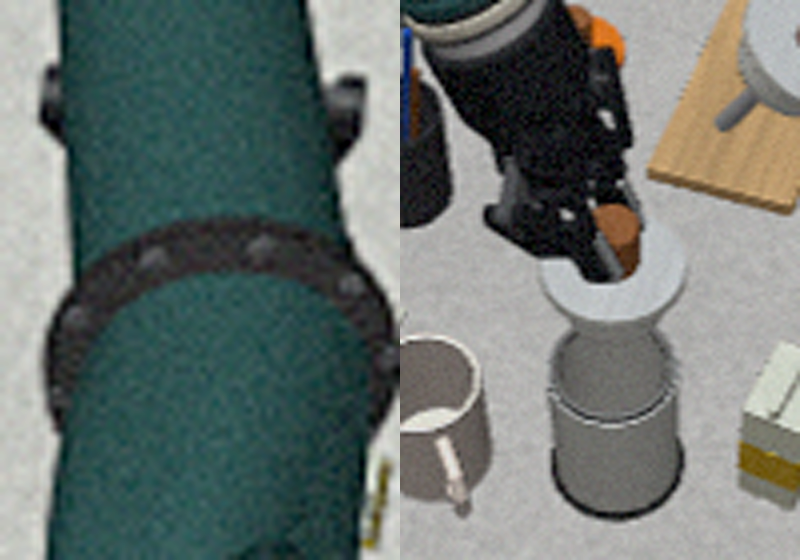

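The side crop shows the lid upright over the mouth. The disc's left, right and bottom extremes are at crop (540,268), (688,258) and (614,324). The canister's rim front is at about (615,424). In the top view the arm hides the lid. The disc and canister are both 84 mm wide, so I'll compare matching rim points.

```bash
python3 -c "
from h import *
c=lambda x,y:[180+(x-400)/4-.375,130+y/4-.375]
S=lambda x,y:[210+(x-400)/8-.44,200+y/8-.44]
z=.213
print('disc front',plane('side',[c(614,324)],z),'L/R',plane('side',[c(540,268),c(688,258)],z+.006).round(4).tolist())
print('can front',plane('side',[S(582,294)],.112),'L/R',plane('side',[S(460,200),S(716,200)],.112).round(4).tolist())
im=cv2.imread('pics/hold_s.png');g=cv2.cvtColor(cv2.GaussianBlur(im,(3,3),0),6).astype(int)
print(g[198,210:258].tolist());print(g[200:218,233].tolist(),g[200:218,231].tolist());print(g[225:245,232].tolist())
g0=cv2.cvtColor(cv2.GaussianBlur(cv2.imread('pics/side0.png'),(3,3),0),6).astype(int);print(g0[224,212:256].tolist())
"
```

```text
disc front [[0.51811846 0.24011095 0.213     ]] L/R [[0.5686, 0.2177, 0.219], [0.4892, 0.1884, 0.219]]
can front [[0.52153305 0.24526647 0.112     ]] L/R [[0.5679, 0.2224, 0.112], [0.4911, 0.2014, 0.112]]
[120, 119, 118, 117, 114, 116, 124, 127, 126, 126, 127, 128, 127, 123, 98, 52, 19, 12, 11, 10, 11, 17, 32, 50, 59, 52, 45, 56, 86, 114, 125, 128, 127, 127, 126, 126, 126, 128, 130, 127, 119, 110, 111, 116, 117, 117, 117, 116]
[76, 114, 130, 128, 127, 127, 128, 129, 130, 124, 103, 82, 74, 74, 72, 71, 71, 72] [54, 108, 132, 132, 130, 129, 129, 128, 128, 121, 102, 81, 73, 73, 72, 69, 70, 71]
[74, 73, 72, 72, 73, 73, 73, 74, 74, 67, 75, 93, 86, 74, 73, 74, 74, 74, 73, 73]
[112, 111, 110, 109, 102, 84, 67, 55, 52, 55, 59, 61, 62, 63, 63, 63, 65, 67, 68, 69, 68, 68, 69, 69, 68, 68, 67, 67, 67, 66, 67, 66, 62, 58, 59, 67, 79, 88, 97, 104, 107, 108, 109, 111]
```

Both estimates agree: the lid is about 2 mm short in x and 3 mm over in +y. I'll correct that and descend.

Request:
{"api": "servo_tool", "payload": {
  "motion": [0.08,0.1,-0.03,0,0,0.1,0,0.125,0,0.31,0,0,0,0,0.125,0,0.31,0,0,0,0,0.125,0,0.31,0,0,0,0,0.125,0,0.31,0,0,0,0]
}}

```text
time_s: 14.48
tcp_pos: [0.529, 0.1971, 0.187]
tool_rot: [-3.069, 0.116, 0.599]
force: [-0.4, -0.5, -1.2]
gripper_width: 0.0302
gripper_force: 49.8
```

Request:
{"api": "servo_tool", "payload": {
  "motion": [0.125,0,0.31,0,0,0,0,0.125,0,0.31,0,0,0,0,0.125,0,0.31,0,0,0,0,0,0,0,0,0,0,0]
}}

```text
time_s: 14.82
tcp_pos: [0.529, 0.2005, 0.1566]
tool_rot: [-3.066, 0.112, 0.599]
force: [-0.7, 4.1, -2.9]
gripper_width: 0.0307
gripper_force: 50.1
```

```bash
python3 -c "
from h import *
st();L=now()@TL;print(L[:3,3],L[:3,2]);print(step(now(),toolfor([.534,.204,.084]),1))"
```

```text
14.82 [-0.53  0.65  0.27  1.81 -0.34  1.09 -1.72] [-0.7  4.1 -2.9] [[0.924, -0.073, -0.375, 0.529], [-0.067, -0.997, 0.029, 0.201], [-0.377, -0.002, -0.926, 0.157]]
[0.53447424 0.20013596 0.1076507 ] [ 0.00396822 -0.00181095  0.99999049]
[ 0.268 -0.127  0.743 -0.046  0.047 -0.068]
```

Request:
{"api": "servo_tool", "payload": {
  "motion": [0,-0.12,0,0,0,0,0,0,0,0,0,0,0,0,0,0,0,0,0,0,0]
}}

```text
time_s: 15.07
tcp_pos: [0.5298, 0.2008, 0.1583]
tool_rot: [-3.07, 0.114, 0.597]
force: [-0.2, 0.0, -2.0]
gripper_width: 0.0308
gripper_force: 50.0
```

Request:
{"api": "servo_tool", "payload": {
  "motion": [0.06,0,0.155,0,0,0,0,0.06,0,0.155,0,0,0,0,0,0,0,0,0,0,0]
}}

```text
time_s: 15.32
tcp_pos: [0.5293, 0.2021, 0.1476]
tool_rot: [-3.068, 0.113, 0.598]
force: [0.6, 1.8, -1.7]
gripper_width: 0.0307
gripper_force: 50.0
```

```bash
python3 -c "
from h import *
st();L=now()@TL;print(L[:3,3],L[:3,2]);print(bot.sense()['wrist_torque'])"
```

```text
15.32 [-0.54  0.66  0.27  1.81 -0.34  1.08 -1.72] [ 0.6  1.8 -1.7] [[0.924, -0.074, -0.374, 0.529], [-0.068, -0.997, 0.027, 0.202], [-0.375, 0.0, -0.927, 0.148]]
[0.53485359 0.20155635 0.0986065 ] [2.79779202e-03 6.59864230e-04 9.99995868e-01]
[ 0.53218077 -0.56947674 -0.22967177]
```

Request:
{"api": "servo_tool", "payload": {
  "motion": [0.06,-0.03,0.155,0,0,0,0,0.06,0,0.155,0,0,0,0,0,0,0,0,0,0,0]
}}

```text
time_s: 15.57
tcp_pos: [0.5292, 0.2023, 0.1371]
tool_rot: [-3.069, 0.114, 0.598]
force: [1.1, 2.0, -2.7]
gripper_width: 0.0304
gripper_force: 50.0
```

Request:
{"api": "servo_tool", "payload": {
  "motion": [0.03,0,0.08,0,0,0,0,0.03,0,0.08,0,0,0,0,0,0,0,0,0,0,0]
}}

```text
time_s: 15.82
tcp_pos: [0.5294, 0.2024, 0.1338]
tool_rot: [-3.068, 0.114, 0.599]
force: [-1.3, 2.2, 2.5]
gripper_width: 0.0305
gripper_force: 50.2
```

Request:
{"api": "servo_tool", "payload": {
  "motion": [0.03,0,0.08,0,0,0,0,0,0,0,0,0,0,0]
}}

```text
time_s: 15.98
tcp_pos: [0.5295, 0.2026, 0.1318]
tool_rot: [-3.068, 0.114, 0.598]
force: [-1.2, 3.3, 4.7]
gripper_width: 0.0304
gripper_force: 50.4
```

```bash
python3 -c "
from h import *
st();L=now()@TL;print(L[:3,3],L[:3,2])"
```

```text
15.98 [-0.53  0.68  0.26  1.82 -0.35  1.05 -1.71] [-1.2  3.3  4.7] [[0.924, -0.074, -0.375, 0.529], [-0.069, -0.997, 0.028, 0.203], [-0.376, 0.0, -0.927, 0.132]]
[0.53501497 0.20209652 0.08281037] [3.05726102e-03 6.37889867e-04 9.99995123e-01]
```

The disc is on the seal (force turning positive at foot z about 0.084, as expected). Pressing now.

Request:
{"api": "servo_tool", "payload": {
  "motion": [0.03,0,0.08,0,0,0,0,0.03,0,0.08,0,0,0,0,0,0,0,0,0,0,0],
  "squeeze": 80
}}

```text
time_s: 16.23
tcp_pos: [0.5296, 0.2028, 0.1302]
tool_rot: [-3.066, 0.114, 0.601]
force: [-2.6, 1.9, 23.2]
gripper_width: 0.0298
gripper_force: 79.3
```

Request:
{"api": "servo_tool", "payload": {
  "motion": [0.025,0,0.06,0,0,0,0,0,0,0,0,0,0,0]
}}

```text
time_s: 16.4
tcp_pos: [0.5296, 0.2029, 0.1301]
tool_rot: [-3.065, 0.114, 0.602]
force: [-1.7, 2.4, 32.7]
gripper_width: 0.0299
gripper_force: 80.1
```

Force rose to 33 N with no further travel. Since the flange measured 2 mm high, that is near home. I'll release gently and retreat, then look.

Request:
{"api": "servo_tool", "payload": {
  "motion": [-0.04,0,-0.1,0,0,0,0,0,0,0,0,0,0,0.5,0,0,0,0,0,0,0.7,0,0,0,0,0,0,1,0,0,0,0,0,0,1],
  "squeeze": 30
}}

```text
time_s: 16.82
tcp_pos: [0.5289, 0.2016, 0.1262]
tool_rot: [-3.07, 0.115, 0.599]
force: [0.7, -0.8, 0.2]
gripper_width: 0.0769
gripper_force: 0.0
```

Request:
{"api": "servo_tool", "payload": {
  "motion": [0,0,-0.5,0,0,0,1,0,0,-0.8,0,0,0,1,0,0,-0.8,0,0,0,1,0,0,-0.8,0,0,0,1,0,0,-0.3,0,0,0,1]
}}

```text
time_s: 17.23
tcp_pos: [0.5678, 0.1993, 0.218]
tool_rot: [-3.07, 0.115, 0.59]
force: [1.4, 0.4, 0.4]
gripper_width: 0.0854
gripper_force: 0.0
```

```bash
python3 -c "
from h import *
st()
P=np.array([.534,.203,.24]);R=Rz([0,0,-1],YD);print(step(now(),M(P,R),6).tolist())
d=bot.capture('side');cv2.imwrite('pics/rel_s.png',d[...,::-1]);t=bot.capture('top');cv2.imwrite('pics/rel_t.png',t[...,::-1])
o=np.zeros((560,800,3),np.uint8);o[:560,:400]=cv2.resize(t[145:229,170:230],(400,560),interpolation=2);o[:,400:]=cv2.resize(d[130:270,180:280],(400,560),interpolation=2)
cv2.imwrite('pics/rel.png',cv2.convertScaleAbs(o[...,::-1],alpha=1.5))"
```

```text
17.23 [-0.53  0.62  0.29  1.69 -0.31  1.24 -1.74] [1.4 0.4 0.4] [[0.926, -0.075, -0.37, 0.568], [-0.07, -0.997, 0.027, 0.199], [-0.371, 0.0, -0.929, 0.218]]
[-0.212, -0.008, -0.078, -0.004, 0.725, -0.026]
```

View pics/rel.png

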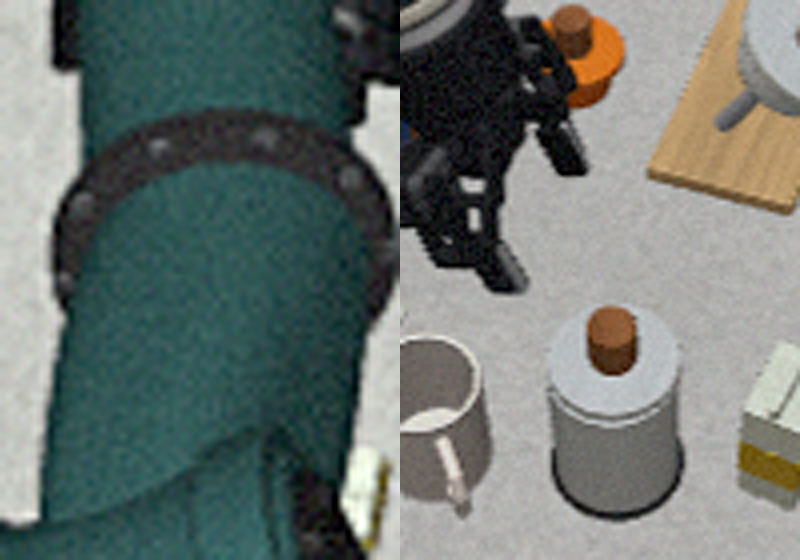

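The side crop shows the lid on the canister, disc at (615,362), possibly still slightly proud (dark line under the front edge). I'll press straight down on the knob with shut fingers.

Request:
{"api": "servo_tool", "payload": {
  "motion": [-0.21,0,-0.08,0,0.72,0,0.5,-0.21,0,-0.08,0,0.72,0,0,-0.21,0,-0.08,0,0.72,0,0,-0.21,0,-0.08,0,0.72,0,0,-0.21,0,-0.08,0,0.72,0,0]
}}

```text
time_s: 17.75
tcp_pos: [0.536, 0.2014, 0.2336]
tool_rot: [-3.137, 0.116, 0.111]
force: [-0.2, -0.2, -1.2]
gripper_width: 0.0256
gripper_force: 0.0
```

Request:
{"api": "servo_tool", "payload": {
  "motion": [-0.21,0,-0.08,0,0.72,0,0,0,0,0,0,0,0,0,0,0,0,0,0,0,0,0,0,0,0,0,0,0]
}}

```text
time_s: 18.08
tcp_pos: [0.5318, 0.2022, 0.2373]
tool_rot: [3.138, -0.116, -0.015]
force: [0.3, -0.5, -0.8]
gripper_width: -0.0001
gripper_force: 0.0
```

```bash
python3 -c "
from h import *
st();print(step(now(),M([.534,.204,.165],Rz([0,0,-1],YD)),4).tolist())"
```

```text
18.08 [-0.71  0.41  0.36  1.97 -0.2   0.81 -1.88] [ 0.3 -0.5 -0.8] [[0.997, -0.074, -0.009, 0.532], [-0.074, -0.997, -0.001, 0.202], [-0.009, 0.002, -1.0, 0.237]]
[0.021, -0.017, 0.603, 0.006, 0.026, -0.036]
```

Request:
{"api": "servo_tool", "payload": {
  "motion": [0.02,-0.02,0.6,0,0,0,0,0.02,-0.02,0.6,0,0,0,0,0.02,-0.02,0.6,0,0,0,0,0.02,-0.02,0.6,0,0,0,0,0,0,0,0,0,0,0]
}}

```text
time_s: 18.5
tcp_pos: [0.5327, 0.2034, 0.1623]
tool_rot: [3.135, -0.117, -0.022]
force: [-0.6, 0.5, 0.4]
gripper_width: 0.0001
gripper_force: 0.0
```

Request:
{"api": "servo_tool", "payload": {
  "motion": [0,0,0.12,0,0,0,0,0,0,0.05,0,0,0,0,0,0,0,0,0,0,0]
}}

```text
time_s: 18.75
tcp_pos: [0.5347, 0.2043, 0.1614]
tool_rot: [3.139, -0.117, -0.011]
force: [-0.0, 0.5, 0.8]
gripper_width: 0.0002
gripper_force: 0.0
```

Request:
{"api": "servo_tool", "payload": {
  "motion": [0,0,0.06,0,0,0,0,0,0,0,0,0,0,0]
}}

```text
time_s: 18.92
tcp_pos: [0.5342, 0.2046, 0.1598]
tool_rot: [3.139, -0.116, -0.011]
force: [0.3, 0.2, 0.6]
gripper_width: -0.0
gripper_force: 0.0
```

Request:
{"api": "servo_tool", "payload": {
  "motion": [0,0,0.07,0,0,0,0,0,0,0,0,0,0,0]
}}

```text
time_s: 19.08
tcp_pos: [0.5337, 0.2045, 0.1574]
tool_rot: [3.139, -0.116, -0.012]
force: [-0.3, -0.2, -0.3]
gripper_width: -0.0002
gripper_force: 0.0
```

Request:
{"api": "servo_tool", "payload": {
  "motion": [0,0,0.07,0,0,0,0,0,0,0,0,0,0,0]
}}

```text
time_s: 19.25
tcp_pos: [0.5339, 0.2047, 0.1561]
tool_rot: [3.139, -0.116, -0.012]
force: [-1.4, -0.7, 7.8]
gripper_width: 0.0002
gripper_force: 3.6
```

Request:
{"api": "servo_tool", "payload": {
  "motion": [0,0,0.05,0,0,0,0,0,0,0,0,0,0,0]
}}

```text
time_s: 19.42
tcp_pos: [0.534, 0.2046, 0.1561]
tool_rot: [-3.139, 0.116, 0.012]
force: [-4.2, -1.5, 17.5]
gripper_width: 0.0001
gripper_force: 8.6
```

Hard stop at knob top z = 0.1561, exactly the fully home height (0.112 + 0.044). One firmer push, then I retreat.

Request:
{"api": "servo_tool", "payload": {
  "motion": [0,0,0.04,0,0,0,0,0,0,0,0,0,0,0]
}}

```text
time_s: 19.58
tcp_pos: [0.534, 0.2047, 0.156]
tool_rot: [-3.138, 0.117, 0.013]
force: [-6.7, -1.8, 24.8]
gripper_width: 0.0004
gripper_force: 12.5
```

Request:
{"api": "servo_tool", "payload": {
  "motion": [0,0,-0.2,0,0,0,0,0,0,-0.5,0,0,0,0,0,0,-0.9,0,0,0,0,0,0,-0.9,0,0,0,0,0.8,0,-0.9,0,0,0,0]
}}

```text
time_s: 20.0
tcp_pos: [0.5534, 0.2032, 0.2543]
tool_rot: [3.138, -0.112, -0.024]
force: [0.5, 1.1, -0.8]
gripper_width: -0.0
gripper_force: 0.0
```

Request:
{"api": "servo_tool", "payload": {
  "motion": [-1,0,-0.5,0,0,0,0,-1,0,-0.5,0,0,0,0,-1,0,0,0,0,0,0,-0.5,0,0,0,0,0,0,0,0,0,0,0,0,0]
}}

```text
time_s: 20.42
tcp_pos: [0.4498, 0.2107, 0.2849]
tool_rot: [3.139, -0.111, -0.018]
force: [-0.3, 1.1, -0.6]
gripper_width: 0.0001
gripper_force: 0.0
```

```bash
python3 -c "
from h import *
st();d=bot.capture('side');t=bot.capture('top')
o=np.zeros((560,800,3),np.uint8);o[:,:400]=cv2.resize(t[145:229,170:230],(400,560),interpolation=2);o[:,400:]=cv2.resize(d[190:260,210:260],(400,560),interpolation=2)
cv2.imwrite('pics/fin.png',cv2.convertScaleAbs(o[...,::-1],alpha=1.5))"
```

```text
20.42 [-0.84  0.25  0.38  2.06 -0.13  0.86 -2.02] [-0.3  1.1 -0.6] [[0.997, -0.071, -0.011, 0.45], [-0.071, -0.997, -0.0, 0.211], [-0.011, 0.001, -1.0, 0.285]]
```

View pics/fin.png

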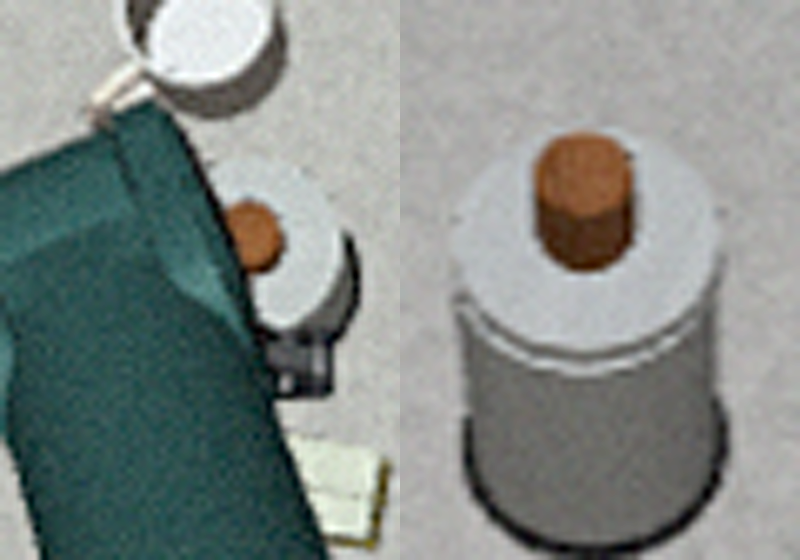

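The side crop shows the lid centred, level and flush on the rim (disc at crop (586,242)), with the gripper clear. Handing in.

```bash
python3 -c "
from station import bot
print(bot.hand_in())"
```

```text
the job is handed in; nothing more can be done
None
```

The small lid is on the canister, pressed down to a hard stop at its fully home height, and looks centred and level in the last picture; I handed the job in at about 20 s of the 46 s allowed, and no verdict came back.

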